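Dock the job tray and lift the degreased heat sink with tongs

ROBOT

A 7-joint arm with a two-finger parallel gripper is mounted at the origin on the work surface. World frame = base frame: x ahead of the robot, y to its left, z up, the work surface at z = 0. Lengths are in m, angles in rad, forces in N, time in s.
With the tool pointing down it reaches from about 0.425 to 0.925 m from the base axis. Payload 6.8 kg.
Tool frame: the origin (TCP) lies midway between the tips of the shut fingers; the grasp point (between the pads) lies 19 mm behind it; y points along the fingers, z is the direction in which the jaws open and shut, and the axes are right-handed (so a half turn about y gives the same grasp; the last joint's range is limited). The gripper opens to 85 mm and grips with 20 to 120 N. Pads are 22 mm wide; open, the fingers measure 114 mm over their backs; the gripper's body (76 mm by 85 mm) begins 54 mm behind the grasp point. The pads swing forward as they close: fully open they stand 13 mm farther back than shut.
Start: joints at [1.105, 0.477, 0.022, 1.555, -0.011, 1.109, -0.083], TCP at [0.236, -0.632, 0.196] pointing down, gripper open.
Joint ranges: [-2.96, 2.96], [-0.34, 2.1], [-1.41, 1.46], [0.24, 2.44], [-1.37, 4.51], [0.17, 1.92], [-2.96, 2.96]. Speed limits (rad/s): [2.39, 2.39, 3.14, 3.14, 3.14, 3.14, 3.14].

INTERFACE

Orientations are given as a unit quaternion [w, x, y, z].
In Python, from station import bot gives the robot as it stands. The module is installed in compiled form; this text tells all that it offers.
- The arm moves only by the shell command python3 -m crank 'ROWS' [FORCE]. ROWS is JSON, a list of rows, each an object with "linear": the shift along the tool's x, y, z in m, a list of three; "dr": the turn, a rotation vector about the tool's x, y, z in degrees, a list of three; "hand": the gripper command: -1 is shut, 1 is fully open, values between are in proportion. A call has 1 to 10 rows; each row is the pose to reach, as a shift and turn from the pose commanded when the call began, along the tool's axes at that moment; what a row does not reach only later rows make up. A row lasts 1/12 s, in which the tool goes at most 41.7 mm and 7.16 degrees, less where a joint would pass 70% of its speed; a pose out of reach is approached as far as the arm can. A call with a gripper value outside its range is refused whole. The fingers move at their own pace and stop on an object; FORCE is the grip in N (left out, the last holds). Time passes only in rows, so rows that repeat a pose let the fingers close. It gives the time, the measured TCP pose, the force and the opening at its end, in the units of the state.
- bot.get_obs(): the state, without advancing time (a new reading comes with each control period).
- bot.read_camera(name): name is "side" or "top"; returns the picture (420x560x3 uint8, blue, green, red); there is no depth.
- bot.camera_params(name): a dict with "K" (3x3 intrinsics, pixels), "R" (3x3) and "t" (3): a world point X has camera coordinates R X + t. Camera axes: x right, y down, z forward; pixel columns grow to the right and rows downward; lengths in m; the calibration is good to about 2 mm. A picture is of the moment at which its call begins. camera_params takes no time and is no camera call.
- bot.hand_in(): hands the job in, once; it reports no verdict.
Trained networks look in the newest picture that a camera, given by its name, has taken for a name from the list of things; names that differ only in an ending like _2 or _b are one class to them, and where a whole thing is asked for, a point or a joint stands for the part that bears it (a point fixed in the world has none). Each returns a list of dicts, best first, with "score" (0 to 1); they miss things now and then, are a little off and sometimes report something else, mostly with a low value. They report only what shows in the picture. A call takes as long as a camera call. They do not tell look-alikes from the thing itself.
- bot.search_frame(camera, target): "extent" ([left, top, right, bottom] in pixels, round what is visible of it).
- bot.cut_out(camera, target): "pixels" (420x560 bool, what is visible of it) and "extent" ([left, top, right, bottom] in pixels, round what is visible of it).
- bot.place_of(camera, target): "xy" ([column, row] in pixels: a listed point, or the origin of a listed thing).
The state is a dict: "t": time; "q": joint angles; "joint_vel": joint speeds; "joint_torque": joint torques, N m; "eef_pos": TCP position; "tool_rot": TCP orientation; "contact_force": force on the tool from outside, world axes, zero at the start; "torque": the same for the moment, N m; "gripper_width": opening from 0.0 (shut) to 1.0 (fully open).
Only numpy, scipy, OpenCV 4.12 (cv2) and the standard library are available. Lean on these libraries where they do the work, as an engineer would, in place of code of your own. Each camera call takes 0.05 s, during which the arm holds its last target. There are 200 camera calls.

TASK

Push the black job tray along the rollers into the yellow bay until it sits fully home against the stop. Then take the red-handled tongs, close them on the bright, freshly degreased heat sink in the tray and lift it out, and finish while still holding it up motionless in the tongs over the tray, at least 5 cm clear of the rim. The robot itself must never touch the heat sink; leave the tray home with the blue relay in it, and leave the screwdriver, solder reel and bottle where they are.

Things in the scene. Friction and masses are not known exactly. Their poses are not given: they have to be found in the camera images.
- track: fixed bench-top roller track; origin on the bench below its middle, y along it to the bay, x across, away from the robot. From y -563 to +215 mm, 15 free-turning steel rollers (30 mm thick) with tops 48 mm above the bench, little resistance. Aluminium side rails, inner faces x +-93, outer +-101 mm, tops 60 mm high, guide the tray
- bay_stop (a point): midway between the faces of the two rubber bumpers on the yellow end plate (85 mm high) of the bay, track y +200, 64 mm up; axes as the track's. Yellow bay guides from track y 10 mm on, outside x +-101 mm (mouth +-111), 81 mm high. Fully home, the tray rests on the bumpers, its origin 120 mm before this point
- tray: black open job tray on the rollers, 170 mm (x, across the track) by 240 mm (y, along the track) by 30 mm tall outside, walls and floor 4 mm, 0.45 to 0.7 kg. Origin at the centre of its underside (48 mm above the bench), y towards the bay, z up. At the start it stands 140 to 240 mm short of home
- heatsink: small bright aluminium finned heat sink standing on the tray floor: 40 mm long (its x), 26 mm wide over the outer fins (its y: take it across this width), 30 mm tall (z up), 35 to 65 g. Origin at the centre of its underside. The tray's rim is in the way of level tongs: dip the jaws about 30 degrees, bite 18 mm above the tray floor
- relay: blue relay block standing in the bay-side half of the tray, 29 x 24 x 26 mm; origin at the centre of its underside; bystander
- tongs: sprung tongs lying on the bench, 215 mm long, 0.1 kg, open at rest, red sleeved handles. Origin on the underside midway between the handles; x to the jaws, y to the left arm, z up; hinge at x -90 mm. Sleeves: x -35 to 35, z 0 to 24 mm, 50 mm wide overall at x 0, spreading 5 degrees a side to the jaws. Arms are 16 mm tall strips centred at z 12 mm and stay symmetric about x
- tongs_grip (a point): where to grip: middle of the tongs' handles, 12 mm above their underside, axes as the tongs'; close across y. The spring pushes back with 5 to 8 N. Handles squeezed to 46 mm wide leave 51 mm between the jaws; at 34 mm wide the jaws are parallel and 26 mm apart (1 mm at the handles is 2.1 mm at the jaws); the bite's centre lies 100 mm ahead in x
- jaw_left: white plastic jaw at the end of the tongs' left (+y) arm, 24 mm long (x), 4 mm thick (y), 20 mm tall (z); origin at its centre, 12 mm above the tongs' underside and about 100 mm ahead of the tongs' origin. Open at rest, its inner face is 30 mm from the tongs' centre line
- jaw_right: the like jaw on the right (-y) arm. The point midway between the two jaw origins is the centre of the bite
- screwdriver: screwdriver lying on the bench near the tongs, 190 mm long, origin below its middle; bystander
- solder: reel of solder, 60 mm diameter, 45 mm tall, standing on the bench, origin at the centre of its underside; bystander
- cleaner: white cleaner bottle with blue cap, 56 mm diameter, 130 mm tall, standing on the bench, origin at the centre of its underside; bystander
There are look-alikes about, which are no part of the job. There is more than one size of the tongs; the job needs the larger.

How it is judged:
By the outcome, as a careful person would: the job done as asked, in the order asked, and still so for the second after the job is handed in, while the arm keeps its last pose, push and grip.
It also fails if it takes over 69 s, if anything falls off the work surface, if the arm or the gripper's body presses on something with over 40 N, if the wrist force passes 120 N, or if a joint passes its speed limit or range.

## Working session

There is one attempt and no reset: what is moved stays moved. The work goes in short steps, Python scripts to look and compute and a shell command to move; the robot and the scene stay as the last step left them, time stands still between calls to the robot, and variables do not carry over. Pictures are saved under pics/ and viewed, about 8 in all and at most 12, crops included, and the job is handed in when it is done.

```bash
mkdir -p pics
cat > h.py <<'E'
import numpy as np, cv2
from station import bot
from scipy.spatial.transform import Rotation as Rn
def ray(cam,uv):
    p=bot.camera_params(cam);K,R,t=map(np.array,(p["K"],p["R"],p["t"]))
    d=R.T@np.linalg.solve(K,np.array([uv[0],uv[1],1.]));return -R.T@t,d
def at_z(cam,uv,z):
    o,d=ray(cam,uv);return o+d*(z-o[2])/d[2]
def tri(uv1,uv2):
    o1,d1=ray("top",uv1);o2,d2=ray("side",uv2)
    s=np.linalg.lstsq(np.c_[d1,-d2],o2-o1,rcond=None)[0];a=o1+d1*s[0];b=o2+d2*s[1]
    return (a+b)/2,np.linalg.norm(a-b)
def proj(cam,X):
    p=bot.camera_params(cam);c=np.array(p["R"])@X+np.array(p["t"]);c=np.array(p["K"])@c;return c[:2]/c[2]
def R():
    q=bot.get_obs()["tool_rot"];return Rn.from_quat([q[1],q[2],q[3],q[0]])
E
python3 - <<'E'
from h import *
np.set_printoptions(precision=3,suppress=True)
for c in ("top","side"):
    cv2.imwrite(f"pics/{c}0.png",bot.read_camera(c))
    p=bot.camera_params(c);print(c,np.array(p["K"])[0],-np.array(p["R"]).T@p["t"])
Z=dict(track=0,bay_stop=.064,tray=.048,heatsink=.052,relay=.052,tongs=0,tongs_grip=.012,jaw_left=.012,jaw_right=.012,screwdriver=0,solder=0,cleaner=0)
for n,z in Z.items():
    for c in ("top","side"):
        for r in bot.place_of(c,n)[:4]: print(n,c,round(r["score"],2),np.array(r["xy"]),at_z(c,r["xy"],z))
print(R().as_matrix(),bot.get_obs())
E
```

```text
top [447.754   0.    280.766] [0.26  0.1   1.397]
side [504.857   0.    276.673] [ 0.335 -1.022  0.841]
track top 0.74 [317.  184.9] [ 0.626 -0.007  0.   ]
track top 0.62 [205.5 239.4] [0.453 0.348 0.   ]
track side 0.59 [244.6 174.6] [0.443 0.342 0.   ]
bay_stop top 0.84 [250.2 185.3] [0.61  0.203 0.064]
bay_stop top 0.33 [342.4 183.8] [ 0.612 -0.08   0.064]
bay_stop side 0.73 [306.6 175.8] [0.613 0.204 0.064]
bay_stop side 0.59 [330.1 243.4] [ 0.607 -0.108  0.064]
tray top 0.94 [363.9 178.6] [ 0.633 -0.15   0.048]
heatsink top 0.44 [379.8 179.4] [ 0.628 -0.198  0.052]
heatsink side 0.83 [349.4 271.8] [ 0.63  -0.2    0.052]
heatsink side 0.44 [345.2 261. ] [ 0.63  -0.163  0.052]
relay top 0.35 [378.9 179.6] [ 0.628 -0.195  0.052]
relay top 0.2 [204.8 244.5] [0.43  0.34  0.052]
relay side 0.22 [266.3 138.5] [0.531 0.476 0.052]
tongs top 0.62 [260.6 268.9] [0.359 0.174 0.   ]
tongs top 0.58 [203.8 242.9] [0.442 0.353 0.   ]
tongs side 0.78 [245.2 178.5] [0.442 0.319 0.   ]
tongs side 0.68 [222.5 207.2] [0.362 0.174 0.   ]
tongs side 0.29 [326.1 239.5] [ 0.622 -0.016  0.   ]
tongs_grip
[... 754 characters left out ...]
leaner top 0.4 [132.9 208.7] [0.554 0.583 0.   ]
cleaner top 0.24 [375.6 265.7] [ 0.366 -0.183  0.   ]
cleaner side 0.8 [241.3 371.2] [ 0.362 -0.391  0.   ]
[[-0.937  0.     0.35 ]
 [-0.35  -0.    -0.937]
 [-0.    -1.     0.   ]] {'t': 1.3, 'q': array([ 1.105,  0.477,  0.022,  1.555, -0.011,  1.109, -0.083]), 'joint_vel': array([-0.001,  0.   ,  0.   , -0.003, -0.   ,  0.001,  0.002]), 'joint_torque': array([  0.001, -59.633,   1.607, -28.155,   0.012,   0.002,   0.   ]), 'eef_pos': array([ 0.236, -0.632,  0.196]), 'tool_rot': array([-0.126,  0.126, -0.696,  0.696]), 'contact_force': array([0.239, 0.014, 1.03 ]), 'torque': array([-0.007,  0.035, -0.025]), 'gripper_width': 0.9977948748357953}
```

View pics/top0.png

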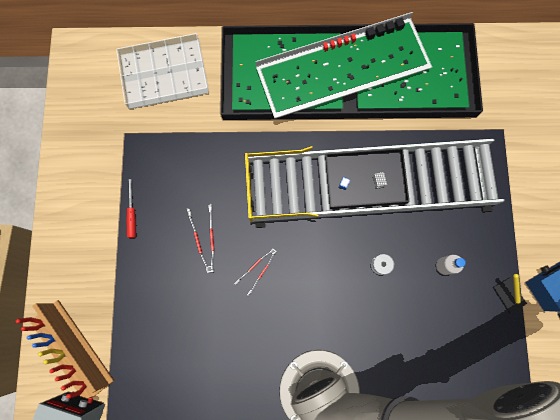

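View pics/side0.png

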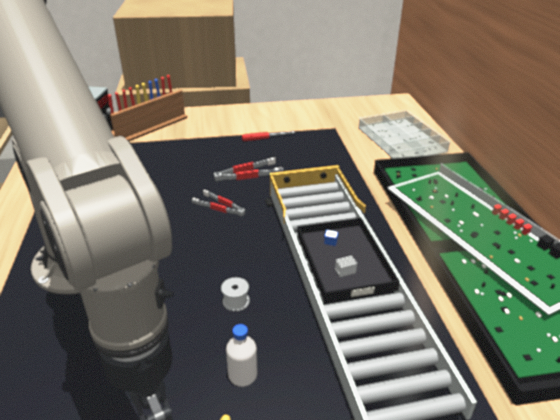

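Two sets of tongs show: a large one at about (203,240) and a small look-alike at (258,270). By length I choose the large one. The tray is at (367,179), with the relay at (345,183) and the heat sink at (380,180). The bay is on the left (+y), with its end plate at column 250. Next are close crops and masks.

```bash
cat > m.py <<'E'
from h import *
np.set_printoptions(precision=4,suppress=True)
def mask(cam,n,near,k=0):
    best=None
    for r in bot.cut_out(cam,n):
        e=np.array(r["extent"]);c=(e[:2]+e[2:])/2
        if np.hypot(*(c-near))<25 and (best is None or r["score"]>best["score"]): best=r
    return best
def plane(cam,m,z):
    v,u=np.nonzero(m);return np.array([at_z(cam,(a,b),z) for a,b in zip(u,v)])[:,:2]
E
python3 - <<'E'
from m import *
I=bot.read_camera("top");S=bot.read_camera("side")
for c,n,near,z in (("top","tongs",(203,240),.012),("side","tongs",(248,168),.012),("top","tongs",(256,270),.012),("top","tray",(367,179),.078),("side","tray",(345,258),.078),("top","heatsink",(380,180),.082),("side","heatsink",(346,266),.067),("top","relay",(345,183),.078),("side","relay",(331,237),.065)):
    r=mask(c,n,np.array(near))
    if r is None: print(c,n,None);continue
    P=plane(c,r["pixels"],z);rc=cv2.minAreaRect(P.astype(np.float32)*1000)
    print(c,n,round(r["score"],2),r["extent"],P.mean(0),"rect",np.array(rc[0]),np.array(rc[1]),round(rc[2],1),[np.round(at_z(c,q,z)[:2],3) for q in ()])
    if n=="tongs":
        b=P.mean(0);w=np.linalg.svd(P-b,full_matrices=False)[2];print("axis",w[0]*np.sign(w[0,0]),"ends",np.percentile((P-b)@w[0]*np.sign(w[0,0]),[0,100]))
a=cv2.resize(I[195:305,170:290],None,fx=3.6,fy=3.6,interpolation=cv2.INTER_CUBIC)
b=cv2.resize(I[145:220,310:420],None,fx=3.3,fy=3.3,interpolation=cv2.INTER_CUBIC)
o=np.zeros((600,800,3),np.uint8);o[:396,:432]=a[:396,:432];o[:b.shape[0],433:433+b.shape[1]]=b[:600,:367]
c=cv2.resize(S[215:295,295:400],None,fx=3.4,fy=3.4,interpolation=cv2.INTER_CUBIC);o[260:260+c.shape[0],433:433+c.shape[1]]=c
c=cv2.resize(S[145:200,200:300],None,fx=3.6,fy=3.6,interpolation=cv2.INTER_CUBIC);o[400:400+c.shape[0],:360]=c
cv2.imwrite("pics/crop1.png",o)
E
```

```text
top tongs 0.64 [187.8, 204.6, 213.6, 270.9] [0.4536 0.3469] rect [451.8304 351.5755] [209.7777  76.6791] 10.0 []
axis [0.9881 0.1538] ends [-0.1057  0.1045]
side tongs 0.87 [213.6, 161.8, 284.0, 179.9] [0.4487 0.3457] rect [450.4572 345.7887] [213.782  89.908] 13.5 []
axis [0.979  0.2039] ends [-0.1052  0.1096]
top tongs NoneTraceback (most recent call last):
  File "<stdin>", line 6, in <module>
  File "m.py", line 10, in plane
    v,u=np.nonzero(m);return np.array([at_z(cam,(a,b),z) for a,b in zip(u,v)])[:,:2]
                                       ~~~~^^^^^^^^^^^^^
  File "h.py", line 8, in at_z
    o,d=ray(cam,uv);return o+d*(z-o[2])/d[2]
        ~~~^^^^^^^^
  File "h.py", line 5, in ray
    p=bot.camera_params(cam);K,R,t=map(np.array,(p["K"],p["R"],p["t"]))
ValueError: time passes only in moves, steps and waits
```

```bash
sed -i 's/^from scipy/import functools\nfrom scipy/; s/bot.camera_params(cam)/cp(cam)/' h.py
cat >> h.py <<'E'
@functools.cache
def cp(cam): return bot.camera_params(cam)
E
cat > look1.py <<'E'
from m import *
I=bot.read_camera("top");S=bot.read_camera("side")
for c,n,near,z in (("top","tray",(367,179),.078),("side","tray",(345,258),.078),("top","heatsink",(380,180),.082),("side","heatsink",(346,266),.067),("top","relay",(345,183),.078),("side","relay",(331,237),.065)):
    r=mask(c,n,np.array(near))
    if r is None: print(c,n,None);continue
    P=plane(c,r["pixels"],z);rc=cv2.minAreaRect(P.astype(np.float32)*1000)
    print(c,n,round(r["score"],2),r["extent"],P.mean(0),"rect",np.array(rc[0]),np.array(rc[1]),round(rc[2],1))
a=cv2.resize(I[195:305,170:290],None,fx=3.6,fy=3.6,interpolation=cv2.INTER_CUBIC)
b=cv2.resize(I[145:220,310:420],None,fx=3.3,fy=3.3,interpolation=cv2.INTER_CUBIC)
o=np.zeros((600,800,3),np.uint8);o[:396,:432]=a[:396,:432];o[:b.shape[0],433:433+b.shape[1]]=b[:600,:367]
c=cv2.resize(S[215:295,295:400],None,fx=3.4,fy=3.4,interpolation=cv2.INTER_CUBIC);o[260:260+c.shape[0],433:433+c.shape[1]]=c
c=cv2.resize(S[145:200,200:300],None,fx=3.6,fy=3.6,interpolation=cv2.INTER_CUBIC);o[400:400+c.shape[0],:360]=c
cv2.imwrite("pics/crop1.png",o);print(bot.get_obs()["t"])
E
python3 look1.py
```

```text
top tray None
side tray 0.71 [296.1, 215.7, 397.8, 304.3] [ 0.6237 -0.1819] rect [ 623.2726 -168.6628] [182.7682 271.28  ] 3.1
top heatsink 0.72 [373.1, 173.4, 383.8, 187.0] [ 0.6198 -0.1883] rect [ 619.2537 -188.193 ] [44.9373 32.3252] 8.1
side heatsink 0.53 [339.4, 258.6, 354.9, 273.9] [ 0.6212 -0.1943] rect [ 621.2657 -194.0584] [55.9436 52.0363] 12.7
top relay 0.61 [341.2, 176.7, 347.2, 191.6] [ 0.611 -0.083] rect [611.4394 -82.6434] [20.2956 31.0529] 62.4
side relay 0.69 [322.2, 230.1, 337.2, 244.5] [ 0.6121 -0.0886] rect [611.823  -88.0191] [58.3872 31.4026] 70.6
2.0
```

View pics/crop1.png

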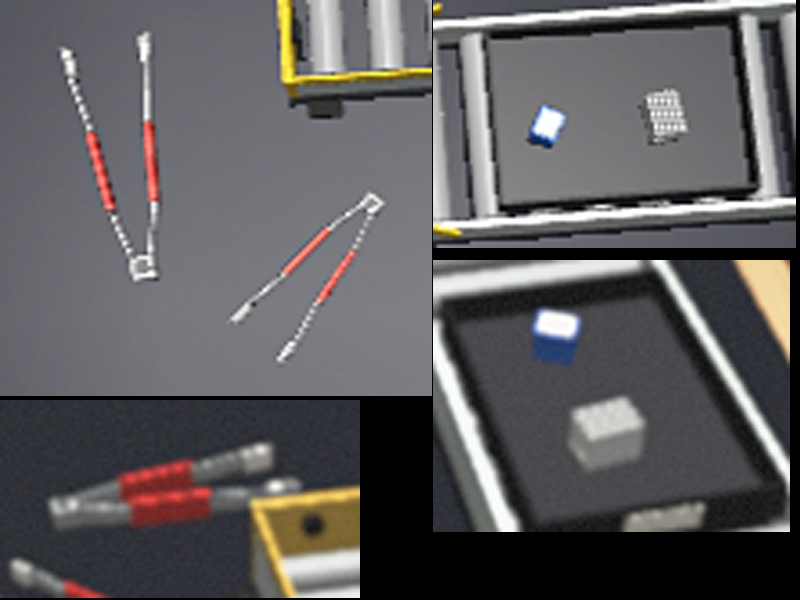

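The crop shows the large tongs with their jaws pointing up in the picture (+x) and the hinge at about (210,269). The second pair is clearly shorter. The heat sink is at about (380,180) with its long side along world x, and the relay is at (345,183). Next I compute the poses and the push line.

Run:
```python
from h import *
np.set_printoptions(precision=4,suppress=True)
f=lambda x,y:(170+x/3.6,195+y/3.6)
g=lambda x,y:(310+(x-433)/3.3,145+y/3.3)
s=lambda x,y:(200+x/3.6,145+(y-400)/3.6)
for n,p,z in (("slL",(102,171),.02),("slR",(151,162),.02),("jL",(68,58),.018),("jR",(144,46),.018),("hinge",(143,268),.012)): print(n,at_z("top",f(*p),z))
for n,p,z in (("slL",(155,480),.015),("slR",(170,505),.015),("jL",(258,456),.012),("jR",(285,487),.012),("hinge",(66,510),.012)): print(n,at_z("side",s(*p),z))
for n,p,z in (("tray -y+x",(746,18),.078),("tray -y-x",(760,192),.078),("tray +y+x",(484,30),.078),("tray +y-x",(496,207),.078)): print(n,at_z("top",g(*p),z))
for n,p in (("rail + R",(800,12)),("rail + L",(440,32)),("rail - L",(440,228)),("rail - R",(800,207))): print(n,at_z("top",g(*p),.06))
for n,p in (("hs",(647,93)),("hs",(681,90)),("hs",(687,130)),("hs",(652,140))): print(n,at_z("top",g(*p),.082))
```

```text
slL [0.4405 0.3663 0.02  ]
slR [0.448  0.3242 0.02  ]
jL [0.5405 0.3992 0.018 ]
jR [0.5506 0.3329 0.018 ]
hinge [0.3577 0.3304 0.012 ]
slL [0.4405 0.363  0.015 ]
slR [0.4492 0.319  0.015 ]
jL [0.5375 0.3959 0.012 ]
jR [0.5532 0.3384 0.012 ]
hinge [0.3598 0.3295 0.012 ]
tray -y+x [ 0.7127 -0.2738  0.078 ]
tray -y-x [ 0.5465 -0.2766  0.078 ]
tray +y+x [ 0.7035 -0.0294  0.078 ]
tray +y-x [ 0.5348 -0.0358  0.078 ]
rail + R [ 0.7242 -0.3302  0.06  ]
rail + L [0.708  0.0105 0.06  ]
rail - L [0.5193 0.0144 0.06  ]
rail - R [ 0.5359 -0.3176  0.06  ]
hs [ 0.6399 -0.1774  0.082 ]
hs [ 0.6425 -0.2088  0.082 ]
hs [ 0.6044 -0.2123  0.082 ]
hs [ 0.5953 -0.1799  0.082 ]
```

Measurements agree. The tongs' grip point is about (0.446, 0.346) with yaw 11°, and the hinge-to-jaw length comes out at 190 mm. The tray's −y face is at y ≈ −0.275, with 0.237 m left to home. Move 1: shut the fingers and go behind the tray.

```bash
python3 -m crank '[{"linear":[-0.478,0,-0.154],"dr":[0,18,0],"hand":-1},{"linear":[-0.478,0,-0.154],"dr":[0,18,0],"hand":-1},{"linear":[-0.478,0,-0.154],"dr":[0,18,0],"hand":-1},{"linear":[-0.478,0,-0.154],"dr":[0,18,0],"hand":-1},{"linear":[-0.478,0,-0.154],"dr":[0,18,0],"hand":-1},{"linear":[-0.478,0,-0.154],"dr":[0,18,0],"hand":-1},{"linear":[-0.478,0,-0.154],"dr":[0,18,0],"hand":-1},{"linear":[-0.478,0,-0.154],"dr":[0,18,0],"hand":-1},{"linear":[-0.478,0,-0.154],"dr":[0,18,0],"hand":-1},{"linear":[-0.478,0,-0.154],"dr":[0,18,0],"hand":-1}]' 30
cat > go.py <<'E'
# usage: go.py x y z yawX(deg of tool... ) : shift in tool axes to a world TCP goal
import sys
from h import *
np.set_printoptions(precision=4,suppress=True)
o=bot.get_obs();r=R();g=np.array([float(a) for a in sys.argv[1:4]])
print("linear",r.inv().apply(g-o["eef_pos"]))
if len(sys.argv)>4:  # yaw of tongs x axis, dip: goal frame tool X=-tongs x, Y=-tongs z, Z=-tongs y
    y,d=np.radians([float(a) for a in sys.argv[4:6]])
    T=Rn.from_euler("zy",[y,d]).as_matrix();G=Rn.from_matrix(np.c_[-T[:,0],-T[:,2],-T[:,1]])
    print("dr",np.degrees((r.inv()*G).as_rotvec()))
E
python3 go.py 0.632 -0.325 0.062 -2.6 0
```

```text
t: 2.83
eef_pos: [0.5646, -0.3723, 0.1958]
tool_rot: [-0.016, 0.015, -0.707, 0.707]
contact_force: [0.5, -0.5, 0.3]
gripper_width: 0.001
linear [-0.0694  0.1338 -0.0443]
dr [-0.0163  5.0942 -0.0208]
```

```bash
python3 -m crank '[{"linear":[-0.07,0.06,-0.044],"dr":[0,0,0],"hand":-1},{"linear":[-0.07,0.06,-0.044],"dr":[0,0,0],"hand":-1},{"linear":[-0.07,0.06,-0.044],"dr":[0,0,0],"hand":-1},{"linear":[-0.07,0.132,-0.044],"dr":[0,0,0],"hand":-1},{"linear":[-0.07,0.132,-0.044],"dr":[0,0,0],"hand":-1},{"linear":[-0.07,0.132,-0.044],"dr":[0,0,0],"hand":-1},{"linear":[-0.07,0.132,-0.044],"dr":[0,0,0],"hand":-1}]'
python3 - <<'E'
from h import *
S=bot.read_camera("side");I=bot.read_camera("top")
o=np.zeros((600,800,3),np.uint8)
o[:,:400]=cv2.resize(S[210:330,310:390],(400,600));o[:300,400:]=cv2.resize(I[140:230,320:440],(400,300))
cv2.imwrite("pics/push0.png",o)
E
python3 go.py 0.62 -0.055 0.062 2.6 0
```

```text
t: 3.42
eef_pos: [0.6294, -0.3269, 0.0622]
tool_rot: [0.014, -0.017, 0.707, -0.707]
contact_force: [0.3, -0.1, 0.7]
gripper_width: -0.003
linear [ 0.0006  0.0035 -0.2735]
dr [-0.1022 -0.1631 -0.1605]
```

View pics/push0.png

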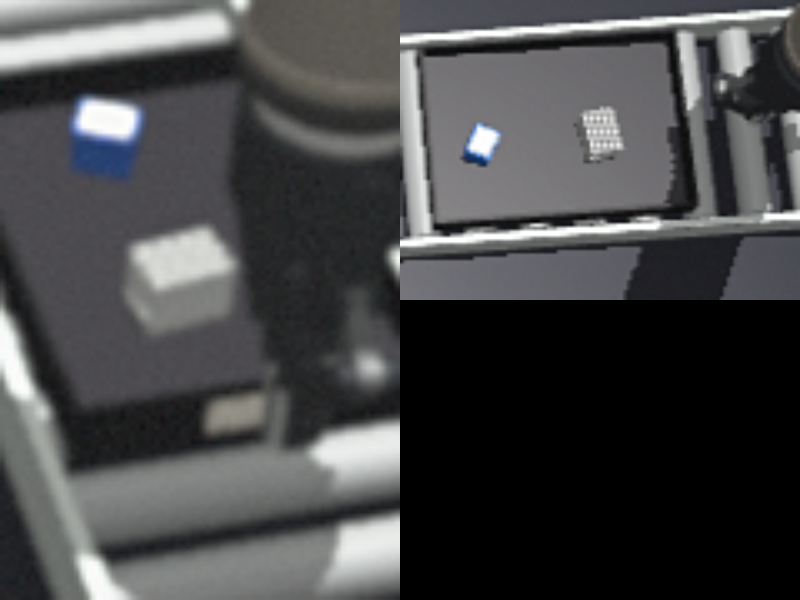

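The fingers stand shut behind the tray's −y wall near its label, and the path is clear. I push gently.

```bash
python3 -m crank '[{"linear":[0,0.002,-0.015],"dr":[0,0,0],"hand":-1},{"linear":[0,0.002,-0.026],"dr":[0,0,0],"hand":-1},{"linear":[0,0.002,-0.030],"dr":[0,0,0],"hand":-1},{"linear":[0,0.002,-0.033],"dr":[0,0,0],"hand":-1},{"linear":[0,0.002,-0.036],"dr":[0,0,0],"hand":-1},{"linear":[0,0.002,-0.039],"dr":[0,0,0],"hand":-1},{"linear":[0,0.002,-0.043],"dr":[0,0,0],"hand":-1},{"linear":[0,0.002,-0.048],"dr":[0,0,0],"hand":-1},{"linear":[0,0.002,-0.054],"dr":[0,0,0],"hand":-1},{"linear":[0,0.002,-0.061],"dr":[0,0,0],"hand":-1}]' && python3 -m crank '[{"linear":[0,0,-0.008],"dr":[0,0,0],"hand":-1},{"linear":[0,0,-0.017],"dr":[0,0,0],"hand":-1},{"linear":[0,0,-0.027],"dr":[0,0,0],"hand":-1},{"linear":[0,0,-0.037],"dr":[0,0,0],"hand":-1},{"linear":[0,0,-0.047],"dr":[0,0,0],"hand":-1},{"linear":[0,0,-0.057],"dr":[0,0,0],"hand":-1},{"linear":[0,0,-0.067],"dr":[0,0,0],"hand":-1},{"linear":[0,0,-0.077],"dr":[0,0,0],"hand":-1},{"linear":[0,0,-0.087],"dr":[0,0,0],"hand":-1},{"linear":[0,0,-0.097],"dr":[0,0,0],"hand":-1}]' && python3 -m crank '[{"linear":[0,0,-0.010],"dr":[0,0,0],"hand":-1},{"linear":[0,0,-0.020],"dr":[0,0,0],"hand":-1},{"linear":[0,0,-0.030],"dr":[0,0,0],"hand":-1},{"linear":[0,0,-0.040],"dr":[0,0,0],"hand":-1},{"linear":[0,0,-0.049],"dr":[0,0,0],"hand":-1},{"linear":[0,0,-0.057],"dr":[0,0,0],"hand":-1},{"linear":[0,0,-0.064],"dr":[0,0,0],"hand":-1},{"linear":[0,0,-0.070],"dr":[0,0,0],"hand":-1},{"linear":[0,0,-0.075],"dr":[0,0,0],"hand":-1},{"linear":[0,0,-0.079],"dr":[0,0,0],"hand":-1}]'
python3 - <<'E'
from h import *
S=bot.read_camera("side");I=bot.read_camera("top")
o=np.zeros((600,800,3),np.uint8)
o[:,:400]=cv2.resize(S[160:280,270:350],(400,600));o[:400,400:]=cv2.resize(I[130:230,240:340],(400,400))
cv2.imwrite("pics/push1.png",o)
E
python3 go.py 0.62 -0.055 0.062 2.6 0
```

```text
t: 4.35
eef_pos: [0.6283, -0.2656, 0.0614]
tool_rot: [-0.015, 0.015, -0.707, 0.707]
contact_force: [-0.6, -0.6, -0.5]
gripper_width: 0.002
t: 5.18
eef_pos: [0.6242, -0.1678, 0.0616]
tool_rot: [-0.015, 0.015, -0.707, 0.707]
contact_force: [-0.8, 0.2, -0.1]
gripper_width: 0.002
t: 6.02
eef_pos: [0.6208, -0.0894, 0.0615]
tool_rot: [-0.015, 0.015, -0.707, 0.707]
contact_force: [-0.6, -0.4, -0.9]
gripper_width: -0.002
linear [-0.0007 -0.0005 -0.0341]
dr [ 0.0171 -0.0506 -0.0021]
```

View pics/push1.png

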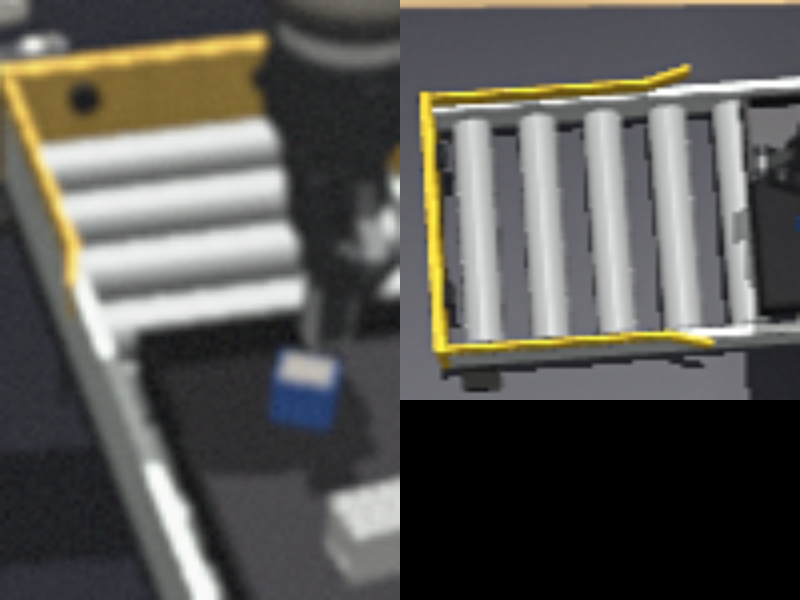

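Run:
```python
from h import *
np.set_printoptions(precision=3,suppress=True)
for X in ([.6294,-.3269,.0622],[.6208,-.0894,.0615],[.63,-.275,.078],[.63,-.275,.048]): print(proj("side",np.array(X)),proj("top",np.array(X)))
cv2.imwrite("pics/s2.png",bot.read_camera("side"))
for n in("tray","heatsink","relay"):
    for c in ("top","side"): print(n,c,[(round(r["score"],2),np.array(r["xy"])) for r in bot.place_of(c,n)[:2]])
```

```text
[366.057 309.484] [422.41  177.811]
[333.862 238.725] [345.202 181.314]
[359.852 286.375] [406.868 176.382]
[358.565 296.42 ] [404.286 179.018]
tray top [(0.95, array([364.9, 177.4]))]
tray side [(0.78, array([343.9, 259.3]))]
heatsink top []
heatsink side [(0.87, array([345.5, 270.2])), (0.48, array([236.1, 301.8]))]
relay top [(0.75, array([207.4, 244.2])), (0.39, array([340.6, 183.5]))]
relay side [(0.45, array([327.6, 239. ]))]
```

View pics/s2.png

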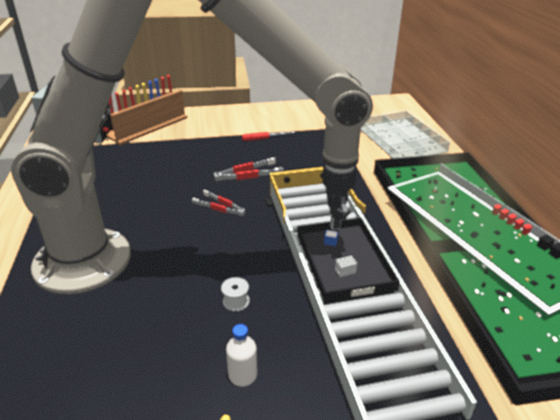

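Run:
```python
from h import *
S=bot.read_camera("side");I=bot.read_camera("top")
o=np.zeros((600,800,3),np.uint8)
o[:,:400]=cv2.resize(S[185:260,315:365],(400,600),interpolation=cv2.INTER_CUBIC);o[:,400:]=cv2.resize(I[130:205,320:370],(400,600),interpolation=cv2.INTER_CUBIC)
X=bot.get_obs()["eef_pos"]
for k in (0,.02,.04,.06):
    s=(proj("side",X+[0,0,k])-[315,185])*8;t=(proj("top",X+[0,0,k])-[320,130])*8
    cv2.circle(o,tuple(int(a) for a in s),3,(0,0,255),-1);cv2.circle(o,(int(t[0]+400),int(t[1])),3,(0,0,255),-1)
cv2.imwrite("pics/tip.png",o)
```

```text
(no output)
```

View pics/tip.png

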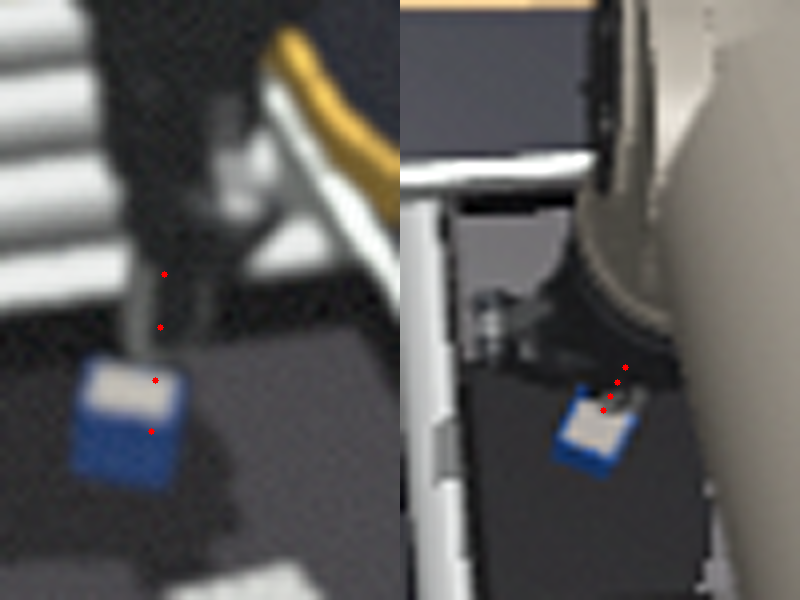

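The tray has not moved. The fingers show about 25 mm higher than the reported TCP, with the tip at about (334,229) against the projected (334,239). They passed over the rim and above the relay without contact. I go back behind the tray and find the tip height by touching the roller at y ≈ −0.327 (top at 48 mm).

```bash
python3 -m crank '[{"linear":[0,-0.03,0],"dr":[0,0,0],"hand":-1},{"linear":[0,-0.03,0.237],"dr":[0,0,0],"hand":-1},{"linear":[0,-0.03,0.237],"dr":[0,0,0],"hand":-1},{"linear":[0,-0.03,0.237],"dr":[0,0,0],"hand":-1},{"linear":[0,-0.03,0.237],"dr":[0,0,0],"hand":-1},{"linear":[0,-0.03,0.237],"dr":[0,0,0],"hand":-1},{"linear":[0,-0.03,0.237],"dr":[0,0,0],"hand":-1},{"linear":[0,-0.0,0.237],"dr":[0,0,0],"hand":-1},{"linear":[0,0.003,0.237],"dr":[0,0,0],"hand":-1},{"linear":[0,0.006,0.237],"dr":[0,0,0],"hand":-1}]'
python3 -m crank '[{"linear":[0,0.003,0],"dr":[0,0,0],"hand":-1},{"linear":[0,0.006,0],"dr":[0,0,0],"hand":-1},{"linear":[0,0.006,0],"dr":[0,0,0],"hand":-1}]'
python3 -m crank '[{"linear":[0,0.002,0],"dr":[0,0,0],"hand":-1},{"linear":[0,0.004,0],"dr":[0,0,0],"hand":-1},{"linear":[0,0.004,0],"dr":[0,0,0],"hand":-1}]'
```

```text
t: 7.4
eef_pos: [0.6298, -0.3261, 0.0538]
tool_rot: [0.014, -0.016, 0.708, -0.706]
contact_force: [-0.4, 0.1, 0.7]
gripper_width: -0.001
t: 7.65
eef_pos: [0.6318, -0.3255, 0.05]
tool_rot: [0.016, -0.016, 0.707, -0.707]
contact_force: [-0.3, -0.2, -0.4]
gripper_width: -0.002
t: 7.9
eef_pos: [0.6312, -0.3264, 0.0456]
tool_rot: [-0.016, 0.016, -0.707, 0.707]
contact_force: [0.1, 0.4, -0.4]
gripper_width: 0.003
```

```bash
for i in 1; do python3 -m crank '[{"linear":[0,0.003,0],"dr":[0,0,0],"hand":-1},{"linear":[0,0.006,0],"dr":[0,0,0],"hand":-1},{"linear":[0,0.008,0],"dr":[0,0,0],"hand":-1},{"linear":[0,0.008,0],"dr":[0,0,0],"hand":-1}]'; done
python3 - <<'E'
from h import *
S=bot.read_camera("side");I=bot.read_camera("top")
o=np.zeros((600,800,3),np.uint8)
o[:,:400]=cv2.resize(S[255:330,340:390],(400,600),interpolation=cv2.INTER_CUBIC);o[:,400:]=cv2.resize(I[140:215,395:445],(400,600),interpolation=cv2.INTER_CUBIC)
X=bot.get_obs()["eef_pos"]
for k in (0,.02,.04,.06):
    s=(proj("side",X+[0,0,k])-[340,255])*8;t=(proj("top",X+[0,0,k])-[395,140])*8
    cv2.circle(o,tuple(int(a) for a in s),3,(0,0,255),-1);cv2.circle(o,(int(t[0]+400),int(t[1])),3,(0,0,255),-1)
cv2.imwrite("pics/tip2.png",o)
E
```

```text
t: 8.23
eef_pos: [0.6307, -0.3265, 0.0367]
tool_rot: [0.015, -0.016, 0.707, -0.707]
contact_force: [0.1, -0.4, 0.6]
gripper_width: 0.002
```

View pics/tip2.png

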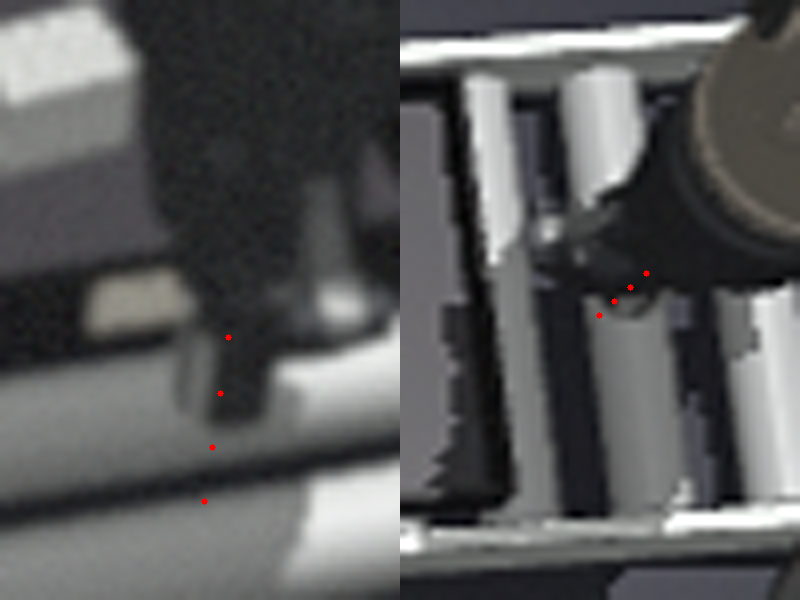

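The tip bottom shows at about (368,308), roughly 28 mm above the reported TCP. I touch down on the roller to confirm.

```bash
python3 -m crank '[{"linear":[0,0.003,0],"dr":[0,0,0],"hand":-1},{"linear":[0,0.006,0],"dr":[0,0,0],"hand":-1},{"linear":[0,0.009,0],"dr":[0,0,0],"hand":-1},{"linear":[0,0.009,0],"dr":[0,0,0],"hand":-1}]'
python3 -m crank '[{"linear":[0,0.002,0],"dr":[0,0,0],"hand":-1},{"linear":[0,0.004,0],"dr":[0,0,0],"hand":-1},{"linear":[0,0.004,0],"dr":[0,0,0],"hand":-1}]'
python3 -m crank '[{"linear":[0,0.001,0],"dr":[0,0,0],"hand":-1},{"linear":[0,0.002,0],"dr":[0,0,0],"hand":-1},{"linear":[0,0.002,0],"dr":[0,0,0],"hand":-1}]'
```

```text
t: 8.67
eef_pos: [0.6306, -0.3264, 0.0276]
tool_rot: [0.015, -0.016, 0.707, -0.707]
contact_force: [-0.1, -0.3, -0.5]
gripper_width: -0.002
t: 8.92
eef_pos: [0.6309, -0.3266, 0.024]
tool_rot: [0.015, -0.016, 0.707, -0.707]
contact_force: [-0.5, -0.1, -0.6]
gripper_width: 0.004
t: 9.17
eef_pos: [0.631, -0.3267, 0.0223]
tool_rot: [0.015, -0.015, 0.707, -0.707]
contact_force: [-0.2, -0.2, -0.4]
gripper_width: -0.001
```

```bash
python3 -m crank '[{"linear":[0,0.002,0],"dr":[0,0,0],"hand":-1},{"linear":[0,0.002,0],"dr":[0,0,0],"hand":-1}]'
python3 -m crank '[{"linear":[0,0.002,0],"dr":[0,0,0],"hand":-1},{"linear":[0,0.002,0],"dr":[0,0,0],"hand":-1}]'
python3 -m crank '[{"linear":[0,0.002,0],"dr":[0,0,0],"hand":-1},{"linear":[0,0.002,0],"dr":[0,0,0],"hand":-1}]'
```

```text
t: 9.33
eef_pos: [0.631, -0.3266, 0.0202]
tool_rot: [0.015, -0.016, 0.707, -0.707]
contact_force: [-0.4, 0.0, -1.1]
gripper_width: 0.001
t: 9.5
eef_pos: [0.631, -0.3266, 0.0181]
tool_rot: [0.015, -0.016, 0.707, -0.707]
contact_force: [0.2, -0.0, 0.1]
gripper_width: -0.003
t: 9.67
eef_pos: [0.631, -0.3266, 0.0161]
tool_rot: [0.015, -0.016, 0.707, -0.707]
contact_force: [0.1, 0.7, 0.0]
gripper_width: 0.003
```

No contact yet at 0.016, so the tips sit 30 mm or more above the reported TCP. I push at TCP z ≈ 0.029, which puts the tips at about 0.06.

```bash
python3 -m crank '[{"linear":[0,-0.013,0],"dr":[0,0,0],"hand":-1},{"linear":[0,-0.013,-0.015],"dr":[0,0,0],"hand":-1},{"linear":[0,-0.013,-0.026],"dr":[0,0,0],"hand":-1},{"linear":[0,-0.013,-0.030],"dr":[0,0,0],"hand":-1},{"linear":[0,-0.013,-0.033],"dr":[0,0,0],"hand":-1},{"linear":[0,-0.013,-0.036],"dr":[0,0,0],"hand":-1},{"linear":[0,-0.013,-0.040],"dr":[0,0,0],"hand":-1},{"linear":[0,-0.013,-0.045],"dr":[0,0,0],"hand":-1},{"linear":[0,-0.013,-0.050],"dr":[0,0,0],"hand":-1},{"linear":[0,-0.013,-0.056],"dr":[0,0,0],"hand":-1}]'
cat > tr.py <<'E'
from h import *
np.set_printoptions(precision=3,suppress=True)
for c in ("top","side"):
    I=bot.read_camera(c);cv2.imwrite(f"pics/last_{c}.png",I)
    for n,z in (("tray",.048),("heatsink",.052),("relay",.052),("tongs_grip",.012)): print(c,n,[(round(r["score"],2),np.array(r["xy"]),at_z(c,r["xy"],z)[:2]) for r in bot.place_of(c,n)[:2]])
E
python3 tr.py
```

```text
t: 10.5
eef_pos: [0.6284, -0.2713, 0.0294]
tool_rot: [-0.015, 0.015, -0.707, 0.707]
contact_force: [-0.5, -1.9, -0.6]
gripper_width: 0.002
top tray [(0.72, array([358.9, 179.5]), array([ 0.63 , -0.134])), (0.69, array([318.3, 181.6]), array([ 0.624, -0.008]))]
top heatsink [(0.65, array([371.1, 178.7]), array([ 0.631, -0.171]))]
top relay [(0.54, array([340.5, 184.9]), array([ 0.612, -0.076]))]
top tongs_grip [(0.68, array([206.6, 244.7]), array([0.434, 0.342])), (0.55, array([261.2, 268.4]), array([0.36 , 0.172]))]
side tray [(0.88, array([340.6, 252.2]), array([ 0.629, -0.126]))]
side heatsink [(0.66, array([342.7, 265.5]), array([ 0.62 , -0.177]))]
side relay [(0.59, array([342.2, 252.5]), array([ 0.631, -0.132]))]
side tongs_grip [(0.85, array([223.4, 205.1]), array([0.365, 0.167])), (0.84, array([243.7, 170.2]), array([0.441, 0.349]))]
```

The tray is moving with the fingers. I continue and slow down towards home.

```bash
python3 -m crank '[{"linear":[0,0,-0.007],"dr":[0,0,0],"hand":-1},{"linear":[0,0,-0.015],"dr":[0,0,0],"hand":-1},{"linear":[0,0,-0.024],"dr":[0,0,0],"hand":-1},{"linear":[0,0,-0.033],"dr":[0,0,0],"hand":-1},{"linear":[0,0,-0.042],"dr":[0,0,0],"hand":-1},{"linear":[0,0,-0.051],"dr":[0,0,0],"hand":-1},{"linear":[0,0,-0.060],"dr":[0,0,0],"hand":-1},{"linear":[0,0,-0.069],"dr":[0,0,0],"hand":-1},{"linear":[0,0,-0.078],"dr":[0,0,0],"hand":-1},{"linear":[0,0,-0.087],"dr":[0,0,0],"hand":-1}]' && python3 -m crank '[{"linear":[0,0,-0.009],"dr":[0,0,0],"hand":-1},{"linear":[0,0,-0.018],"dr":[0,0,0],"hand":-1},{"linear":[0,0,-0.027],"dr":[0,0,0],"hand":-1},{"linear":[0,0,-0.036],"dr":[0,0,0],"hand":-1},{"linear":[0,0,-0.044],"dr":[0,0,0],"hand":-1},{"linear":[0,0,-0.051],"dr":[0,0,0],"hand":-1},{"linear":[0,0,-0.058],"dr":[0,0,0],"hand":-1},{"linear":[0,0,-0.064],"dr":[0,0,0],"hand":-1},{"linear":[0,0,-0.070],"dr":[0,0,0],"hand":-1},{"linear":[0,0,-0.076],"dr":[0,0,0],"hand":-1}]' && python3 -m crank '[{"linear":[0,0,-0.005],"dr":[0,0,0],"hand":-1},{"linear":[0,0,-0.010],"dr":[0,0,0],"hand":-1},{"linear":[0,0,-0.014],"dr":[0,0,0],"hand":-1},{"linear":[0,0,-0.018],"dr":[0,0,0],"hand":-1},{"linear":[0,0,-0.022],"dr":[0,0,0],"hand":-1},{"linear":[0,0,-0.026],"dr":[0,0,0],"hand":-1},{"linear":[0,0,-0.030],"dr":[0,0,0],"hand":-1},{"linear":[0,0,-0.034],"dr":[0,0,0],"hand":-1},{"linear":[0,0,-0.038],"dr":[0,0,0],"hand":-1},{"linear":[0,0,-0.041],"dr":[0,0,0],"hand":-1}]'
python3 tr.py
```

```text
t: 11.83
eef_pos: [0.6248, -0.1826, 0.0295]
tool_rot: [0.015, -0.016, 0.707, -0.707]
contact_force: [-1.8, -1.8, -0.0]
gripper_width: 0.0
t: 12.67
eef_pos: [0.6215, -0.1076, 0.0295]
tool_rot: [-0.015, 0.015, -0.707, 0.707]
contact_force: [-1.0, -2.7, -0.0]
gripper_width: 0.001
t: 13.5
eef_pos: [0.6198, -0.0663, 0.0295]
tool_rot: [0.016, -0.015, 0.707, -0.707]
contact_force: [-1.0, -0.7, -0.4]
gripper_width: -0.0
top tray [(0.64, array([293.5, 182.9]), array([0.621, 0.069]))]
top heatsink [(0.51, array([310.8, 185.4]), array([0.611, 0.016]))]
top relay [(0.73, array([293.8, 183. ]), array([0.62 , 0.069])), (0.39, array([275.3, 188.9]), array([0.601, 0.126]))]
top tongs_grip [(0.78, array([207.6, 242.3]), array([0.442, 0.339])), (0.44, array([257.2, 266.6]), array([0.365, 0.184]))]
side tray [(0.61, array([316.2, 207.2]), array([0.612, 0.066]))]
side heatsink [(0.64, array([320.5, 214.1]), array([0.615, 0.028]))]
side relay [(0.47, array([304.1, 193.4]), array([0.591, 0.132])), (0.44, array([239.3, 372.2]), array([ 0.356, -0.432]))]
side tongs_grip [(0.69, array([223.6, 205.2]), array([0.365, 0.166])), (0.67, array([245.2, 171.2]), array([0.445, 0.343]))]
```

~15 mm to go. I use small steps and watch the force.

```bash
python3 -m crank '[{"linear":[0,0,-0.003],"dr":[0,0,0],"hand":-1},{"linear":[0,0,-0.005],"dr":[0,0,0],"hand":-1},{"linear":[0,0,-0.007],"dr":[0,0,0],"hand":-1},{"linear":[0,0,-0.009],"dr":[0,0,0],"hand":-1},{"linear":[0,0,-0.010],"dr":[0,0,0],"hand":-1}]'
python3 -m crank '[{"linear":[0,0,-0.0015],"dr":[0,0,0],"hand":-1},{"linear":[0,0,-0.003],"dr":[0,0,0],"hand":-1},{"linear":[0,0,-0.003],"dr":[0,0,0],"hand":-1}]'
python3 -m crank '[{"linear":[0,0,-0.0015],"dr":[0,0,0],"hand":-1},{"linear":[0,0,-0.003],"dr":[0,0,0],"hand":-1},{"linear":[0,0,-0.003],"dr":[0,0,0],"hand":-1}]'
```

```text
t: 14.42
eef_pos: [0.6193, -0.0585, 0.0296]
tool_rot: [-0.015, 0.015, -0.706, 0.708]
contact_force: [-0.0, -5.6, 0.6]
gripper_width: -0.002
t: 14.67
eef_pos: [0.6189, -0.0584, 0.0296]
tool_rot: [-0.014, 0.015, -0.705, 0.709]
contact_force: [-0.3, -9.6, 1.8]
gripper_width: 0.002
t: 14.92
eef_pos: [0.6183, -0.0582, 0.0296]
tool_rot: [-0.013, 0.014, -0.704, 0.71]
contact_force: [-1.2, -14.7, 1.3]
gripper_width: 0.001
```

The tray is home: motion stopped while the force rose to about 15 N, and the position matches home. I back off, rise, and go to the tongs.

```bash
python3 -m crank '[{"linear":[0,0,0.008],"dr":[0,0,0],"hand":-1},{"linear":[0,0,0.016],"dr":[0,0,0],"hand":-1},{"linear":[0,0,0.035],"dr":[0,0,0],"hand":-1},{"linear":[0,-0.12,0.045],"dr":[0,0,0],"hand":1},{"linear":[0,-0.12,0.045],"dr":[0,0,0],"hand":1},{"linear":[0,-0.12,0.045],"dr":[0,0,0],"hand":1},{"linear":[0,-0.12,0.045],"dr":[0,0,0],"hand":1}]'
python3 go.py 0.446 0.346 0.15 11 0; python3 tr.py|grep -v grip
```

```text
t: 15.5
eef_pos: [0.6265, -0.0966, 0.1579]
tool_rot: [-0.02, 0.01, -0.707, 0.707]
contact_force: [1.5, -0.1, 0.1]
gripper_width: 0.56
linear [ 0.1614  0.0053 -0.45  ]
dr [-0.1143 -8.5381 -0.7709]
top tray [(0.61, array([287.5, 184.7]), array([0.615, 0.088]))]
top heatsink [(0.5, array([305.6, 183.9]), array([0.616, 0.032]))]
top relay []
side tray [(0.59, array([314.2, 206.3]), array([0.607, 0.071]))]
side heatsink [(0.81, array([320.2, 213.4]), array([0.615, 0.031])), (0.57, array([305.1, 190.9]), array([0.597, 0.144]))]
side relay [(0.42, array([302.1, 192.4]), array([0.587, 0.138]))]
```

```bash
python3 -m crank '[{"linear":[0.161,0,-0.45],"dr":[0,-8.5,0],"hand":1},{"linear":[0.161,0,-0.45],"dr":[0,-8.5,0],"hand":1},{"linear":[0.161,0,-0.45],"dr":[0,-8.5,0],"hand":1},{"linear":[0.161,0,-0.45],"dr":[0,-8.5,0],"hand":1},{"linear":[0.161,0,-0.45],"dr":[0,-8.5,0],"hand":1},{"linear":[0.161,0,-0.45],"dr":[0,-8.5,0],"hand":1},{"linear":[0.161,0,-0.45],"dr":[0,-8.5,0],"hand":1},{"linear":[0.161,0,-0.45],"dr":[0,-8.5,0],"hand":1},{"linear":[0.161,0,-0.45],"dr":[0,-8.5,0],"hand":1},{"linear":[0.161,0,-0.45],"dr":[0,-8.5,0],"hand":1}]'
python3 -m crank '[{"linear":[0.023,0,-0.062],"dr":[0,0,0],"hand":1},{"linear":[0.023,0,-0.062],"dr":[0,0,0],"hand":1},{"linear":[0.023,0,-0.062],"dr":[0,0,0],"hand":1}]'
python3 go.py 0.446 0.346 0.05 11 0
```

```text
t: 16.83
eef_pos: [0.4626, 0.2916, 0.1494]
tool_rot: [-0.068, 0.068, -0.704, 0.704]
contact_force: [1.7, 0.0, -0.5]
gripper_width: 0.996
t: 17.08
eef_pos: [0.4246, 0.353, 0.1495]
tool_rot: [0.071, -0.072, 0.705, -0.702]
contact_force: [0.0, 1.1, 0.4]
gripper_width: 0.996
linear [-0.0197  0.0994  0.0115]
dr [0.2028 0.5705 0.0731]
```

```bash
python3 -m crank '[{"linear":[-0.02,0.04,0.0115],"dr":[0,0.5,0],"hand":1},{"linear":[-0.02,0.08,0.0115],"dr":[0,0.5,0],"hand":1},{"linear":[-0.02,0.115,0.0115],"dr":[0,0.5,0],"hand":1},{"linear":[-0.02,0.12,0.0115],"dr":[0,0.5,0],"hand":1},{"linear":[-0.02,0.12,0.0115],"dr":[0,0.5,0],"hand":1}]'
python3 - <<'E'
from h import *
S=bot.read_camera("side");I=bot.read_camera("top")
o=np.zeros((600,800,3),np.uint8)
o[:,:400]=cv2.resize(S[120:195,215:265],(400,600),interpolation=cv2.INTER_CUBIC);o[:,400:]=cv2.resize(I[205:280,180:230],(400,600),interpolation=cv2.INTER_CUBIC)
X=bot.get_obs()["eef_pos"];r=R().as_matrix()
for k,w in ((0,0),(.02,0),(.04,0),(.06,0),(.02,.0425),(.02,-.0425)):
    Y=X+[0,0,k]+r[:,2]*w
    s=(proj("side",Y)-[215,120])*8;t=(proj("top",Y)-[180,205])*8
    cv2.circle(o,tuple(int(a) for a in s),3,(0,255,255),-1);cv2.circle(o,(int(t[0]+400),int(t[1])),3,(0,255,255),-1)
cv2.imwrite("pics/tong1.png",o)
E
```

```text
t: 17.5
eef_pos: [0.4496, 0.3371, 0.0273]
tool_rot: [-0.063, 0.066, -0.703, 0.705]
contact_force: [0.8, 0.0, 0.9]
gripper_width: 0.999
```

View pics/tong1.png

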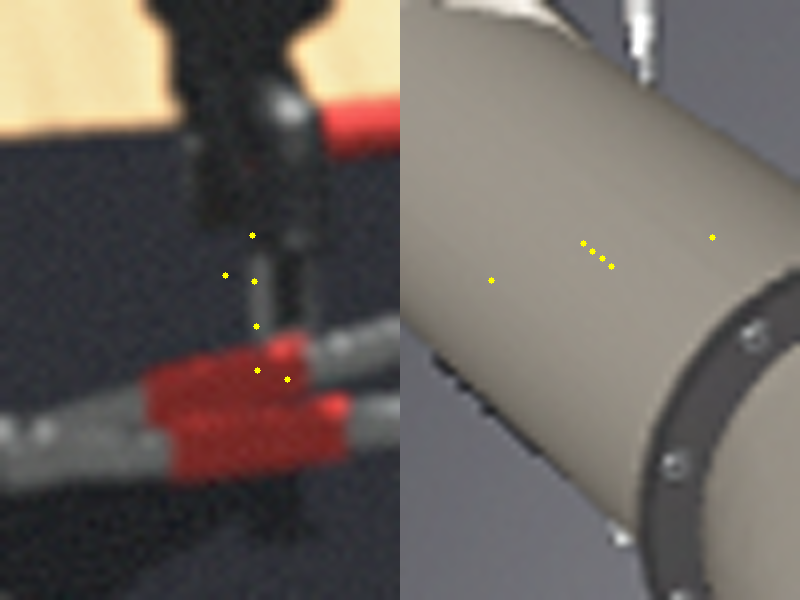

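The fingertips again show about 27 mm above the reported TCP, or about 40 mm with the gripper open. The near finger tip is at (251,162), just above the sleeves. I centre and descend in stages, checking force.

```bash
python3 go.py 0.446 0.345 0.0 11 0
```

```text
linear [ 0.005   0.031  -0.0063]
dr [ 0.054  -0.501  -0.0823]
```

```bash
python3 -m crank '[{"linear":[0.004,0.01,-0.006],"dr":[0,-0.5,0],"hand":1},{"linear":[0.004,0.02,-0.006],"dr":[0,-0.5,0],"hand":1},{"linear":[0.004,0.026,-0.006],"dr":[0,-0.5,0],"hand":1},{"linear":[0.004,0.026,-0.006],"dr":[0,-0.5,0],"hand":1},{"linear":[0.004,0.026,-0.006],"dr":[0,-0.5,0],"hand":1}]'
python3 -m crank '[{"linear":[0,0.005,0],"dr":[0,0,0],"hand":1},{"linear":[0,0.010,0],"dr":[0,0,0],"hand":1},{"linear":[0,0.010,0],"dr":[0,0,0],"hand":1}]'
python3 -m crank '[{"linear":[0,0.005,0],"dr":[0,0,0],"hand":1},{"linear":[0,0.008,0],"dr":[0,0,0],"hand":1},{"linear":[0,0.008,0],"dr":[0,0,0],"hand":1}]'
python3 go.py 0.446 0.345 -.03 11 0
```

```text
t: 18.02
eef_pos: [0.4459, 0.3439, 0.0033]
tool_rot: [-0.068, 0.068, -0.704, 0.704]
contact_force: [-0.2, -0.6, 0.3]
gripper_width: 1.004
t: 18.27
eef_pos: [0.4458, 0.3436, -0.0073]
tool_rot: [-0.067, 0.068, -0.704, 0.704]
contact_force: [-0.9, -0.2, 1.0]
gripper_width: 1.004
t: 18.52
eef_pos: [0.4458, 0.3437, -0.0153]
tool_rot: [-0.067, 0.068, -0.704, 0.704]
contact_force: [-0.1, -0.6, 0.1]
gripper_width: 0.999
linear [-0.0005  0.0147 -0.0013]
dr [-0.0346 -0.0012  0.0576]
```

```bash
for i in 1; do :; done; python3 -m crank '[{"linear":[0,0.004,0],"dr":[0,0,0],"hand":1},{"linear":[0,0.008,0],"dr":[0,0,0],"hand":1},{"linear":[0,0.010,0],"dr":[0,0,0],"hand":1},{"linear":[0,0.010,0],"dr":[0,0,0],"hand":1}]'
python3 -m crank '[{"linear":[0,0.003,0],"dr":[0,0,0],"hand":1},{"linear":[0,0.004,0],"dr":[0,0,0],"hand":1},{"linear":[0,0.004,0],"dr":[0,0,0],"hand":1}]'
python3 -m crank '[{"linear":[0,0.003,0],"dr":[0,0,0],"hand":1},{"linear":[0,0.004,0],"dr":[0,0,0],"hand":1},{"linear":[0,0.004,0],"dr":[0,0,0],"hand":1}]'
```

```text
t: 18.85
eef_pos: [0.4458, 0.3438, -0.0251]
tool_rot: [-0.068, 0.068, -0.704, 0.704]
contact_force: [-1.4, -0.7, 0.5]
gripper_width: 1.002
t: 19.1
eef_pos: [0.446, 0.344, -0.0288]
tool_rot: [-0.068, 0.068, -0.704, 0.704]
contact_force: [-0.6, 0.6, 0.0]
gripper_width: 0.997
t: 19.35
eef_pos: [0.446, 0.3439, -0.0328]
tool_rot: [-0.068, 0.068, -0.704, 0.704]
contact_force: [0.3, 0.6, 0.3]
gripper_width: 0.996
```

```bash
python3 -m crank '[{"linear":[0,0.002,0],"dr":[0,0,0],"hand":1},{"linear":[0,0.003,0],"dr":[0,0,0],"hand":1},{"linear":[0,0.003,0],"dr":[0,0,0],"hand":1}]'
python3 -m crank '[{"linear":[0,0.002,0],"dr":[0,0,0],"hand":1},{"linear":[0,0.003,0],"dr":[0,0,0],"hand":1},{"linear":[0,0.003,0],"dr":[0,0,0],"hand":1}]'
python3 - <<'E'
from h import *
S=bot.read_camera("side")
o=cv2.resize(S[110:200,200:300],(800,720)[:2],interpolation=cv2.INTER_CUBIC)[:600]
o=cv2.resize(S[120:195,200:300],(800,600),interpolation=cv2.INTER_CUBIC)
cv2.imwrite("pics/tong2.png",o)
E
```

```text
t: 19.6
eef_pos: [0.446, 0.344, -0.0357]
tool_rot: [-0.068, 0.068, -0.704, 0.704]
contact_force: [-0.2, -0.2, 0.1]
gripper_width: 1.0
t: 19.85
eef_pos: [0.446, 0.3439, -0.0388]
tool_rot: [-0.068, 0.068, -0.704, 0.704]
contact_force: [-0.5, -0.6, 0.4]
gripper_width: 0.998
```

View pics/tong2.png

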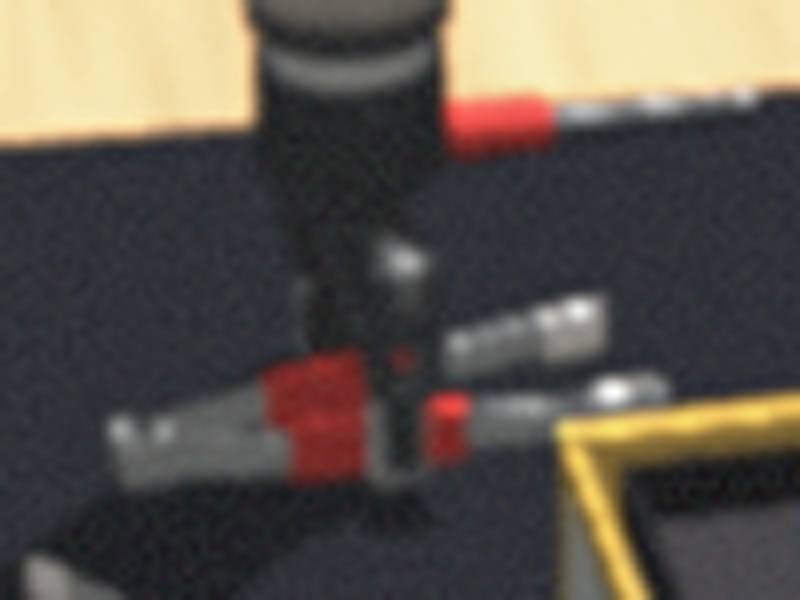

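The fingers now straddle the handles at the sleeves, with the tip about 1 cm above the bench. I close partway, to about 41 mm.

```bash
python3 -m crank '[{"linear":[0,0,0],"dr":[0,0,0],"hand":0.1},{"linear":[0,0,0],"dr":[0,0,0],"hand":0.1},{"linear":[0,0,0],"dr":[0,0,0],"hand":0.1},{"linear":[0,0,0],"dr":[0,0,0],"hand":-0.03},{"linear":[0,0,0],"dr":[0,0,0],"hand":-0.03},{"linear":[0,0,0],"dr":[0,0,0],"hand":-0.03},{"linear":[0,0,0],"dr":[0,0,0],"hand":-0.03},{"linear":[0,0,0],"dr":[0,0,0],"hand":-0.03}]' 40
python3 -m crank '[{"linear":[0,-0.005,0],"dr":[0,0,0],"hand":-0.03},{"linear":[0,-0.015,0],"dr":[0,0,0],"hand":-0.03},{"linear":[0,-0.03,0],"dr":[0,0,0],"hand":-0.03},{"linear":[0,-0.05,0],"dr":[0,0,0],"hand":-0.03},{"linear":[0,-0.075,0],"dr":[0,0,0],"hand":-0.03},{"linear":[0,-0.10,0],"dr":[0,0,0],"hand":-0.03},{"linear":[0,-0.10,0],"dr":[0,0,0],"hand":-0.03},{"linear":[0,-0.10,0],"dr":[0,0,0],"hand":-0.03}]'
cat > jaws.py <<'E'
from h import *
np.set_printoptions(precision=4,suppress=True)
o=bot.get_obs();r=R().as_matrix();D={}
for c in ("top","side"):
    I=bot.read_camera(c);cv2.imwrite(f"pics/last_{c}.png",I)
    for n in ("tongs_grip","jaw_left","jaw_right"):
        D[c,n]=[(round(x["score"],2),np.array(x["xy"])) for x in bot.place_of(c,n)[:3]];print(c,n,D[c,n])
# predicted for bias b along tool axis
for b in (.03,.04):
    g=o["eef_pos"]-(b+.019-.012)*r[:,1]; B=g-.1*r[:,0]; print("pred grip",g,proj("top",g),proj("side",g),"bite",B,proj("top",B),proj("side",B))
print(o["t"],o["gripper_width"])
E
python3 jaws.py
```

```text
t: 20.57
eef_pos: [0.447, 0.3446, -0.0374]
tool_rot: [0.068, -0.067, 0.704, -0.704]
contact_force: [-0.7, -1.9, 8.5]
gripper_width: 0.488
t: 21.23
eef_pos: [0.4471, 0.3448, 0.0634]
tool_rot: [0.069, -0.067, 0.705, -0.703]
contact_force: [-0.6, 0.5, -1.9]
gripper_width: 0.484
top tongs_grip []
top jaw_left []
top jaw_right []
side tongs_grip [(0.93, array([225.5, 203.2])), (0.91, array([244.1, 142.7]))]
side jaw_left [(0.57, array([273.5, 140.1])), (0.44, array([320.9, 237.8])), (0.16, array([317.7, 214.5]))]
side jaw_right [(0.6, array([206. , 194.1]))]
pred grip [0.447  0.3447 0.1004] [200.5309 236.7262] [244.6602 146.0794] bite [0.5451 0.3638 0.1007] [194.9752 203.9814] [275.3956 140.7765]
pred grip [0.4469 0.3447 0.1104] [199.9015 236.2502] [244.5324 143.1859] bite [0.5451 0.3638 0.1107] [194.3132 203.2682] [275.3819 137.9147]
21.2333 0.48381458543414496
```

The tongs are lifted: the side view puts the grip at row 143, as predicted with a 47–49 mm offset along the tool axis. Next I measure the heat sink and tray in the home position.

Run:
```python
from m import *
I=bot.read_camera("top");S=bot.read_camera("side")
for c,n,near in (("top","heatsink",(306,184)),("side","heatsink",(318,208)),("top","tray",(288,184)),("side","relay",(305,190))):
    near=np.array(near);r=mask(c,n,near)
    print(c,n,[(round(x["score"],2),np.array(x["xy"]),at_z(c,x["xy"],.048 if n=="tray" else .052)[:2]) for x in bot.place_of(c,n)[:2]])
    if r is None: print(None);continue
    P=plane(c,r["pixels"],.067);e=r["extent"];print(np.array(e),P.mean(0),cv2.minAreaRect(P.astype(np.float32)*1000))
o=np.zeros((600,800,3),np.uint8)
o[:,:400]=cv2.resize(S[160:250,280:340],(400,600),interpolation=cv2.INTER_CUBIC);o[:,400:]=cv2.resize(I[140:230,250:310],(400,600),interpolation=cv2.INTER_CUBIC)
o[:,400:]=cv2.resize(I[155:215,285:325],(400,600),interpolation=cv2.INTER_CUBIC)
def d(X,col):
    s=(proj("side",X)-[280,160])*6.667;t=(proj("top",X)-[285,155])*10
    cv2.circle(o,tuple(int(a) for a in s),2,col,-1)
    if t[0]>0: cv2.circle(o,(int(t[0]+400),int(t[1])),2,col,-1)
for yaw,col in ((4,(0,0,255)),):
  M=Rn.from_euler("z",yaw,degrees=True).as_matrix()
  for a in(-.02,.02):
    for b in (-.013,.013):
      for z in (0,.03): d(np.array([.615,.035,.052])+M@[a,b,z],col if z else (0,255,255))
cv2.imwrite("pics/hs.png",o)
```

```text
top heatsink [(0.6, array([302.6, 183.3]), array([0.6183, 0.0414]))]
[299.9 175.9 308.5 191.9] [0.6088 0.0377] ((608.5441284179688, 38.136112213134766), (45.09676742553711, 29.078140258789062), 12.540549278259277)
side heatsink [(0.57, array([317.8, 213.5]), array([0.6082, 0.032 ]))]
[311.8 201.1 326.7 213.7] [0.6077 0.0352] ((608.69287109375, 34.52269744873047), (69.50509643554688, 42.364097595214844), 78.08676147460938)
top tray [(0.75, array([289.7, 181.1]), array([0.6268, 0.0812]))]
[251.4 150.2 330.4 215.2] [0.6159 0.078 ] ((616.6311645507812, 77.72238159179688), (182.57208251953125, 247.585693359375), 3.8847477436065674)
side relay [(0.68, array([303.9, 190.3]), array([0.5938, 0.1474]))]
[298.3 180.  313.2 191.6] [0.5972 0.1397] ((597.6802978515625, 138.7587127685547), (56.77031707763672, 28.247867584228516), 78.92524719238281)
```

View pics/hs.png

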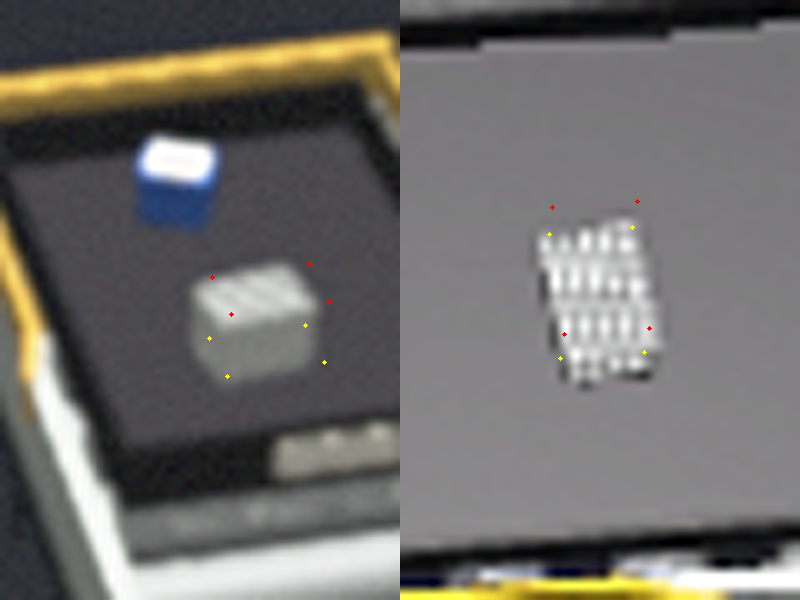

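The heat sink in the home tray has its side-view top-face corners at about (309,203), (323,200), (327,205) and (313,209). It is turned a little more than 4°. I refine from the corners.

```bash
python3 - <<'E'
from h import *
np.set_printoptions(precision=4,suppress=True)
s=lambda x,y:(280+x/6.667,160+y/6.667); t=lambda x,y:(285+(x-400)/10,155+y/10)
# order: +x+y, +x-y, -x-y, -x+y  
T=[t(540,235),t(632,222),t(657,350),t(570,380)]
Sd=[s(287,265),s(316,302),s(222,325),s(193,290)]
from scipy.optimize import least_squares
def f(p,cams):
    M=Rn.from_euler("z",p[2]).as_matrix();r=[]
    for i,(a,b) in enumerate(((.02,.013),(.02,-.013),(-.02,-.013),(-.02,.013))):
        X=np.array([p[0],p[1],.082])+M@[a,b,0]
        if "t" in cams:r+=list(proj("top",X)-T[i])
        if "s" in cams:r+=list(proj("side",X)-Sd[i])
    return np.array(r)
for c in ("t","s","ts"):
    q=least_squares(f,[.615,.035,.07],args=(c,));print(c,q.x[:2],np.degrees(q.x[2]),np.abs(q.fun).max())
# tray inner wall / relay check
for n,p in (("relay",s(176,155)),): print(n,at_z("side",p,.078))
E
python3 go.py 0.5 0.2 0.2 11 0
```

```text
t [0.606  0.0356] 11.031911411700523 1.2127221224279765
s [0.6078 0.0318] 13.238311159393858 0.3188148953394432
ts [0.6073 0.0342] 11.981649953697122 1.5860286884692982
relay [0.5992 0.1429 0.078 ]
linear [-0.0254 -0.1385  0.1517]
dr [ 0.0006  0.0001 -0.0039]
```

The heat sink is at (0.607, 0.034) with yaw 12°, which matches the tongs' heading. I raise, carry the tongs over, and tilt 30°.

```bash
python3 go.py 0.498 0.011 0.178 12 30; python3 -m crank '[{"linear":[0,-0.04,0],"dr":[0,0,0],"hand":-0.03},{"linear":[0,-0.08,0],"dr":[0,0,0],"hand":-0.03},{"linear":[0,-0.12,0],"dr":[0,0,0],"hand":-0.03},{"linear":[0,-0.14,0.02],"dr":[0,0,0],"hand":-0.03},{"linear":[0,-0.14,0.05],"dr":[0,0,0],"hand":-0.03},{"linear":[0,-0.14,0.08],"dr":[0,0,0],"hand":-0.03},{"linear":[0,-0.14,0.11],"dr":[0,0,0],"hand":-0.03},{"linear":[0,-0.14,0.14],"dr":[0,0,0],"hand":-0.03},{"linear":[0,-0.14,0.17],"dr":[0,0,0],"hand":-0.03},{"linear":[0,-0.14,0.17],"dr":[0,0,0],"hand":-0.03}]'
python3 go.py 0.498 0.011 0.178 12 30
```

```text
linear [ 0.0127 -0.1165  0.3369]
dr [ -5.9806  -0.9766 -29.402 ]
t: 22.97
eef_pos: [0.4799, 0.1699, 0.2014]
tool_rot: [-0.065, 0.065, -0.703, 0.705]
contact_force: [-0.3, -0.2, -1.3]
gripper_width: 0.483
linear [0.0111 0.024  0.1595]
dr [ -6.0515  -1.5146 -29.4009]
```

```bash
sed -i 's/"zy"/"ZY"/' go.py; python3 go.py 0.498 0.011 0.178 12 30
```

```text
linear [0.0111 0.024  0.1595]
dr [  0.1941  -1.5144 -29.974 ]
```

```bash
python3 -m crank '[{"linear":[0.011,0.0,0.03],"dr":[0.2,-1.5,-6],"hand":-0.03},{"linear":[0.011,0.0,0.06],"dr":[0.2,-1.5,-12],"hand":-0.03},{"linear":[0.011,0.0,0.09],"dr":[0.2,-1.5,-18],"hand":-0.03},{"linear":[0.011,0.0,0.12],"dr":[0.2,-1.5,-24],"hand":-0.03},{"linear":[0.011,0.01,0.14],"dr":[0.2,-1.5,-28],"hand":-0.03},{"linear":[0.011,0.02,0.16],"dr":[0.2,-1.5,-30],"hand":-0.03},{"linear":[0.011,0.02,0.16],"dr":[0.2,-1.5,-30],"hand":-0.03},{"linear":[0.011,0.02,0.16],"dr":[0.2,-1.5,-30],"hand":-0.03}]'
cat >> jaws.py <<'E'
from m import mask
g=o["eef_pos"]-.049*r[:,1]; B=g-.1*r[:,0]
for n,w in (("bite",0),("jL",.021),("jR",-.021)):
    X=B-r[:,2]*w; print(n,X,proj("top",X),proj("side",X))
for c in ("top","side"):
    for x in bot.search_frame(c,"tongs")[:3]: print(c,"tongs box",round(x["score"],2),np.array(x["extent"]))
E
python3 jaws.py; python3 go.py 0.498 0.011 0.178 12 30
```

```text
t: 23.63
eef_pos: [0.4982, 0.0171, 0.1802]
tool_rot: [0.109, 0.256, -0.66, 0.698]
contact_force: [-0.3, 0.8, 0.2]
gripper_width: 0.487
top tongs_grip [(0.67, array([257.5, 270.4])), (0.6, array([310.3, 203.8]))]
top jaw_left []
top jaw_right []
side tongs_grip [(0.94, array([221.5, 204.1])), (0.93, array([288.8, 160.9])), (0.55, array([264.9, 138.1]))]
side jaw_left [(0.36, array([315.2, 171. ]))]
side jaw_right [(0.46, array([207.1, 196.1])), (0.37, array([320. , 214.4]))]
pred grip [0.5164 0.0209 0.2122] [313.0838 204.4391] [284.904  166.3369] bite [0.6008 0.0396 0.162 ] [304.833  179.2691] [316.2934 177.0228]
pred grip [0.5213 0.022  0.2208] [312.8544 201.9773] [286.8578 162.8878] bite [0.6057 0.0406 0.1707] [304.5663 176.7844] [318.2489 173.7488]
23.6333 0.4869887241805942
bite [0.6067 0.0408 0.1724] [304.5126 176.2839] [318.6412 173.0918]
jL [0.6022 0.0613 0.1725] [297.2893 177.8795] [315.1661 169.0777]
jR [0.6112 0.0203 0.1723] [311.7273 174.6902] [322.2049 177.2082]
top tongs box 0.69 [235.9 249.2 271.5 295.7]
top tongs box 0.59 [303.9 202.6 311.7 214.3]
side tongs box 0.91 [249.1 146.6 326.9 182.4]
side tongs box 0.85 [193.7 189.  244.1 215.2]
linear [-0.0003  0.0043  0.0071]
dr [-0.0902  0.5425 -0.0452]
```

The detections agree with the tool-axis offset model: jaw_left is seen at (315,171) against (315,169) predicted. I go down to hover just above the heat sink.

```bash
python3 go.py 0.4983 0.0109 0.1126 12 30
```

```text
linear [-0.0332  0.0608  0.0075]
dr [-0.0902  0.5425 -0.0452]
```

```bash
python3 -m crank '[{"linear":[-0.011,0.02,0.0],"dr":[0,0,0],"hand":-0.03},{"linear":[-0.022,0.04,0.0],"dr":[0,0,0],"hand":-0.03},{"linear":[-0.032,0.058,0.0],"dr":[0,0,0],"hand":-0.03},{"linear":[-0.032,0.058,0.0],"dr":[0,0,0],"hand":-0.03},{"linear":[-0.032,0.058,0.0],"dr":[0,0,0],"hand":-0.03}]'
python3 jaws.py; python3 go.py 0.4983 0.0109 0.1126 12 30
python3 - <<'E'
from m import *
S=bot.read_camera("side")
r=mask("side","tongs",np.array((288,170)))
print(r and np.array(r["extent"]))
h=cv2.cvtColor(S,cv2.COLOR_BGR2HSV);w=(h[...,1]<40)&(h[...,2]>130)
if r: w&=r["pixels"]
n,l,st,ce=cv2.connectedComponentsWithStats(w.astype(np.uint8)); print([ (s[:5].tolist(),c.round(1).tolist()) for s,c in zip(st[1:],ce[1:]) if s[4]>4])
E
```

```text
t: 24.55
eef_pos: [0.4963, 0.0179, 0.1151]
tool_rot: [0.108, 0.257, -0.66, 0.698]
contact_force: [-0.7, 0.2, -0.4]
gripper_width: 0.484
top tongs_grip [(0.52, array([308.5, 210.2])), (0.52, array([260.1, 265.6]))]
top jaw_left []
top jaw_right []
side tongs_grip [(0.87, array([223.7, 202.5])), (0.64, array([285. , 185.2]))]
side jaw_left [(0.57, array([312.9, 186.8]))]
side jaw_right [(0.6, array([204.9, 197.1]))]
pred grip [0.5145 0.0219 0.1471] [311.3652 209.9358] [283.8679 188.583 ] bite [0.5989 0.0407 0.0969] [303.5084 185.7117] [314.3665 198.0034]
pred grip [0.5194 0.0229 0.1557] [311.1342 207.6307] [285.7599 185.2955] bite [0.6038 0.0418 0.1056] [303.2442 183.3824] [316.26   194.8764]
24.55 0.48425476038977766
bite [0.6048 0.042  0.1073] [303.1911 182.9133] [316.6399 194.2491]
jL [0.6002 0.0625 0.1074] [296.3163 184.4526] [313.2688 190.0935]
jR [0.6093 0.0215 0.1072] [310.0577 181.3758] [320.0942 198.5073]
top tongs box 0.6 [237.4 249.  272.8 297.2]
top tongs box 0.51 [306.3 214.2 315.9 232.2]
top tongs box 0.28 [126.6 179.  134.6 240.1]
side tongs box 0.94 [252.4 173.1 326.2 201.3]
side tongs box 0.84 [195.  190.8 246.9 216.1]
linear [-0.0011  0.0028  0.0072]
dr [-0.0797  0.5108 -0.0389]
[249.2 172.2 326.2 202.2]
[([307, 186, 11, 8, 47], [312.4, 189.3])]
```

```bash
python3 -m crank '[{"linear":[-0.001,0.001,0.004],"dr":[0,0.5,0],"hand":-0.03},{"linear":[-0.001,0.001,0.007],"dr":[0,0.5,0],"hand":-0.03},{"linear":[-0.001,0.001,0.007],"dr":[0,0.5,0],"hand":-0.03},{"linear":[-0.001,0.001,0.007],"dr":[0,0.5,0],"hand":-0.03}]'
python3 go.py 0.4983 0.0109 0.0801 12 30
python3 - <<'E'
from m import *
I=bot.read_camera("side");o=bot.get_obs();r=R().as_matrix();B=o["eef_pos"]-.049*r[:,1]-.1*r[:,0];print(B)
w=mask("side","tongs",np.array((288,186)));h=cv2.cvtColor(I,cv2.COLOR_BGR2HSV);k=(h[...,1]<40)&(h[...,2]>130)
k&=w["pixels"];n,l,st,ce=cv2.connectedComponentsWithStats(k.astype(np.uint8));print([(s[4],c.round(1).tolist()) for s,c in zip(st[1:],ce[1:]) if s[4]>4])
for y in (.0205,-.0205):print(proj("side",B-r[:,2]*y))
print([(round(x["score"],2),np.array(x["xy"]),at_z("side",x["xy"],.052)) for x in bot.place_of("side","heatsink")[:2]])
E
```

```text
t: 25.48
eef_pos: [0.4989, 0.0108, 0.1138]
tool_rot: [0.111, 0.253, -0.66, 0.699]
contact_force: [0.5, 0.2, -2.2]
gripper_width: 0.486
linear [-0.0164  0.0294 -0.0003]
dr [-0.0649 -0.0331  0.0146]
[0.6076 0.0342 0.1063]
[(np.int32(41), [314.0, 191.9])]
[315.0566 192.0641]
[321.6744 200.3231]
[(0.6, array([319.8, 213.9]), array([0.6131, 0.0294, 0.052 ]))]
```

```bash
python3 -m crank '[{"linear":[-0.004,0.007,0],"dr":[0,0,0],"hand":-0.03},{"linear":[-0.008,0.014,0],"dr":[0,0,0],"hand":-0.03},{"linear":[-0.008,0.014,0],"dr":[0,0,0],"hand":-0.03}]'
python3 -m crank '[{"linear":[-0.004,0.007,0],"dr":[0,0,0],"hand":-0.03},{"linear":[-0.008,0.014,0],"dr":[0,0,0],"hand":-0.03},{"linear":[-0.008,0.014,0],"dr":[0,0,0],"hand":-0.03},{"linear":[-0.008,0.014,0],"dr":[0,0,0],"hand":-0.03}]'
python3 - <<'E'
from h import *
S=bot.read_camera("side");I=bot.read_camera("top")
o=np.zeros((600,800,3),np.uint8)
o[:]=cv2.resize(S[165:240,260:360],(800,600),interpolation=cv2.INTER_CUBIC)
o[400:,600:]=cv2.resize(I[150:210,275:335],(200,200))
e=bot.get_obs()["eef_pos"];r=R().as_matrix();B=e-.049*r[:,1]-.1*r[:,0];print(B)
for w in (.0205,0,-.0205):
    s=(proj("side",B-r[:,2]*w)-[260,165])*8;cv2.circle(o,tuple(int(a) for a in s),2,(0,255,255),-1)
cv2.imwrite("pics/bite.png",o)
E
```

```text
t: 25.88
eef_pos: [0.4976, 0.0112, 0.096]
tool_rot: [0.111, 0.255, -0.659, 0.699]
contact_force: [-1.0, 0.6, -0.5]
gripper_width: 0.487
t: 26.22
eef_pos: [0.4982, 0.0111, 0.081]
tool_rot: [0.111, 0.254, -0.66, 0.699]
contact_force: [0.7, -0.7, 0.6]
gripper_width: 0.487
[0.60752254 0.03438541 0.07412872]
```

View pics/bite.png

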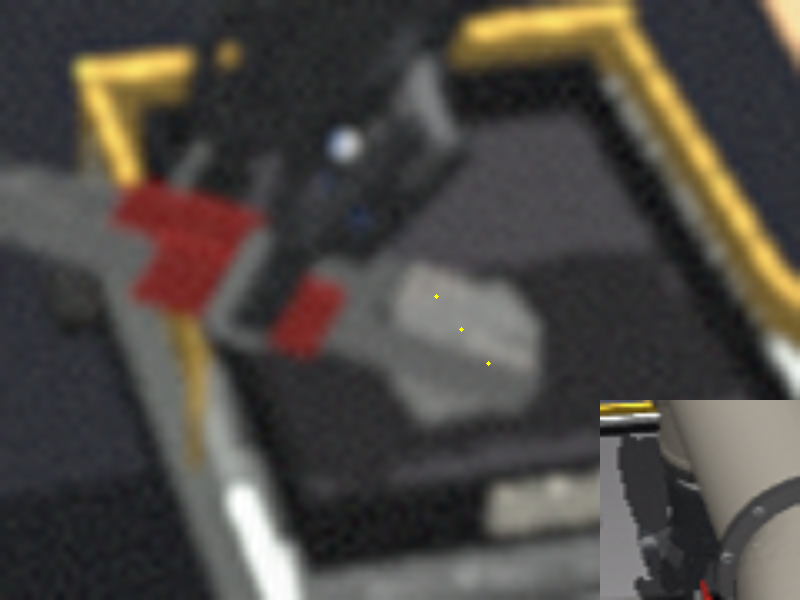

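The near jaw lies in front of the heat sink at about (317,211) and the sink's top shows between the jaws, with no contact force. I close.

```bash
python3 -m crank '[{"linear":[0,0,0],"dr":[0,0,0],"hand":-0.1},{"linear":[0,0,0],"dr":[0,0,0],"hand":-0.15},{"linear":[0,0,0],"dr":[0,0,0],"hand":-0.2},{"linear":[0,0,0],"dr":[0,0,0],"hand":-0.3},{"linear":[0,0,0],"dr":[0,0,0],"hand":-1},{"linear":[0,0,0],"dr":[0,0,0],"hand":-1},{"linear":[0,0,0],"dr":[0,0,0],"hand":-1},{"linear":[0,0,0],"dr":[0,0,0],"hand":-1}]' 50; python3 tr.py | grep -v grip
```

```text
t: 26.98
eef_pos: [0.4989, 0.0113, 0.0819]
tool_rot: [0.11, 0.253, -0.66, 0.699]
contact_force: [-0.4, 1.1, 2.7]
gripper_width: 0.385
top tray [(0.92, array([289.1, 181. ]), array([0.627, 0.083]))]
top heatsink [(0.65, array([293.7, 181.7]), array([0.624, 0.069])), (0.65, array([134.2, 208.5]), array([0.543, 0.561]))]
top relay [(0.61, array([269.4, 189. ]), array([0.601, 0.144]))]
side tray [(0.9, array([317.2, 205.2]), array([0.616, 0.075]))]
side heatsink [(0.71, array([315.1, 210.8]), array([0.604, 0.045]))]
side relay []
```

The width stopped at 0.385 (32.7 mm), where an empty bite would be about 22 mm, so the sink is held. I lift straight up 110 mm, slowly.

```bash
python3 -m crank '[{"linear":[0.002,-0.0035,0],"dr":[0,0,0],"hand":-1},{"linear":[0.005,-0.0087,0],"dr":[0,0,0],"hand":-1},{"linear":[0.010,-0.0173,0],"dr":[0,0,0],"hand":-1},{"linear":[0.017,-0.0294,0],"dr":[0,0,0],"hand":-1},{"linear":[0.025,-0.0433,0],"dr":[0,0,0],"hand":-1},{"linear":[0.033,-0.0572,0],"dr":[0,0,0],"hand":-1},{"linear":[0.041,-0.071,0],"dr":[0,0,0],"hand":-1},{"linear":[0.048,-0.083,0],"dr":[0,0,0],"hand":-1},{"linear":[0.053,-0.092,0],"dr":[0,0,0],"hand":-1},{"linear":[0.055,-0.095,0],"dr":[0,0,0],"hand":-1}]'
python3 -m crank '[{"linear":[0,0,0],"dr":[0,0,0],"hand":-1},{"linear":[0,0,0],"dr":[0,0,0],"hand":-1},{"linear":[0,0,0],"dr":[0,0,0],"hand":-1},{"linear":[0,0,0],"dr":[0,0,0],"hand":-1},{"linear":[0,0,0],"dr":[0,0,0],"hand":-1},{"linear":[0,0,0],"dr":[0,0,0],"hand":-1}]'
python3 - <<'E'
from m import *
I=bot.read_camera("side");T=bot.read_camera("top");cv2.imwrite("pics/fin_side.png",I)
o=bot.get_obs();r=R().as_matrix();B=o["eef_pos"]-.049*r[:,1]-.1*r[:,0];print("bite",B,proj("side",B),proj("side",B-[0,0,.018]),proj("side",np.array([.607,.034,.052])))
for n in ("heatsink","jaw_left","jaw_right","tray","relay","bay_stop"):
    for c in("side","top"): print(n,c,[(round(x["score"],2),np.array(x["extent"])) for x in bot.search_frame(c,n)[:3]] if n!="bay_stop" else 0,[(round(x["score"],2),np.array(x["xy"])) for x in bot.place_of(c,n)[:2]])
# what lies where the heat sink stood
print(I[200:216:3,306:330:4].mean(2).round())
E
```

```text
t: 28.32
eef_pos: [0.4995, 0.0113, 0.1936]
tool_rot: [0.109, 0.252, -0.66, 0.699]
contact_force: [0.4, 0.8, -1.0]
gripper_width: 0.38
t: 28.82
eef_pos: [0.4983, 0.0113, 0.191]
tool_rot: [0.111, 0.254, -0.66, 0.699]
contact_force: [0.5, 0.0, -1.9]
gripper_width: 0.385
bite [0.6071 0.0344 0.1835] [319.5716 170.6087] [319.2317 176.704 ] [317.1905 213.1071]
heatsink side [(0.69, array([312.2, 168.2, 328.4, 180.7]))] [(0.65, array([319. , 180.7]))]
heatsink top [] []
jaw_left side [] [(0.71, array([321.3, 236.6])), (0.43, array([317.4, 179.5]))]
jaw_left top [] []
jaw_right side [(0.62, array([242.6, 131.5, 280.7, 143.6]))] [(0.48, array([207.4, 192.4]))]
jaw_right top [] [(0.71, array([313.9, 203.6]))]
tray side [] [(0.73, array([316.3, 207.5])), (0.7, array([306.6, 179.6]))]
tray top [(0.88, array([251.8, 152.8, 312.7, 212.8]))] []
relay side [(0.68, array([297.1, 178.3, 310.6, 195.6]))] [(0.64, array([304.5, 189.4]))]
relay top [(0.66, array([312.1, 203. , 316.3, 211.9]))] [(0.6, array([272. , 190.4]))]
bay_stop side 0 [(0.81, array([307.6, 178.3]))]
bay_stop top 0 [(0.57, array([253.9, 186. ]))]
[[73. 70. 52. 47. 47. 48.]
 [47. 52. 45. 47. 47. 47.]
 [42. 42. 48. 46. 44. 43.]
 [48. 50. 46. 45. 48. 50.]
 [44. 48. 46. 46. 45. 43.]
 [50. 45. 47. 48. 49. 46.]]
```

```bash
python3 -m crank '[{"linear":[0,0,0],"dr":[0,0,0],"hand":-1},{"linear":[0,0,0],"dr":[0,0,0],"hand":-1},{"linear":[0,0,0],"dr":[0,0,0],"hand":-1},{"linear":[0,0,0],"dr":[0,0,0],"hand":-1},{"linear":[0,0,0],"dr":[0,0,0],"hand":-1},{"linear":[0,0,0],"dr":[0,0,0],"hand":-1}]'
python3 - <<'E'
from h import *
bot.read_camera("side")
print([(round(x["score"],2),np.array(x["extent"])) for x in bot.search_frame("side","heatsink")[:2]],[np.array(x["xy"]) for n in("screwdriver","solder","cleaner") for x in bot.place_of("side",n)[:1]],np.abs(bot.get_obs()["joint_vel"]).max())
print(bot.hand_in())
E
```

```text
t: 30.52
eef_pos: [0.4986, 0.0112, 0.1914]
tool_rot: [0.11, 0.254, -0.66, 0.699]
contact_force: [-0.3, -0.1, -1.2]
gripper_width: 0.387
[] [array([267.4, 137.5]), array([236.1, 299.4]), array([242.4, 371.1])] 0.002537897385511663
the job is handed in; nothing more can be done
None
```

I pushed the tray home and handed the job in at about 30.6 s, with the arm holding the heat sink over the tray in the large red tongs. One last check disagreed: the final search for the heat sink returned nothing.

- **Push:** my first push missed. The fingertips are about 3–4 cm higher than the reported TCP, so they passed over the rim and relay without touching anything. I lowered and repeated it. The tray stopped against the bumpers, with the push force rising to about 15 N, and measured within a few millimetres of home.
- **Tongs:** I gripped the tongs by the sleeves at about 41 mm, dipped the jaws 30°, closed them with 50 N on the sink's 26 mm width and lifted about 110 mm. The gripper itself stayed clear of the sink.
- **Holding the sink:**
  - About 1.7 s before hand-in, the side camera showed the sink at the jaws (rows 168–181) and empty floor where it had stood. By my estimate its underside was then about 8 cm above the rim.
  - I take the empty final search as a network miss, because the handle width stayed at 0.387 (0.385 before), well short of an empty bite, and the arm was still. I had no picture views left to confirm it by eye.
- **Other checks:**
  - After the lift, the tray's bay-side edge was at the same pixel as when home, and the relay was still in the tray.
  - The screwdriver, solder reel and bottle showed at their starting pixels, within about 4.

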